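# Empty the casting shell and show its stud to the inspection camera

## Robot

A 7-joint arm with a two-finger parallel gripper is mounted at the origin on a cart in front of the work surface, level with it; the furniture and walls round the work are solid. World frame = base frame: x ahead of the robot, y to its left, z up, the work surface at z = 0. Lengths are in m, angles in rad, forces in N, time in s.
With the tool pointing down it reaches from about 0.425 to 0.925 m from the base axis. Payload 6.8 kg.
Tool frame: the origin (TCP) lies at the very end of the fingers, on their centre line; the grasp point (between the pads) lies 19 mm behind it (r.tcp_to_grasp is the distance from the TCP to the grasp point, in m); z points along the fingers, y is the line along which they close (so a half turn about z gives the same grasp; the last joint's range is limited). The gripper opens to 85 mm and grips with 20 to 120 N. Pads are 22 mm wide; open, the fingers measure 114 mm over their backs; the gripper's body (76 mm by 85 mm) begins 54 mm behind the grasp point. The pads swing forward as they close: fully open they stand 13 mm farther back than shut.
Start: joints at [-1.43, 0.477, 0.022, 1.555, -0.011, 1.109, -0.083], TCP at [0.166, 0.654, 0.231] pointing down, gripper open.
Joint ranges: [-2.96, 2.96], [-0.34, 2.1], [-1.41, 1.46], [0.24, 2.44], [-1.37, 4.51], [0.17, 1.92], [-2.96, 2.96]. Speed limits (rad/s): [2.39, 2.39, 3.14, 3.14, 3.14, 3.14, 3.14].

## Interface

Orientations are given as a rotation vector (axis times angle).
In Python, from bench import r gives the robot as it stands.
- The arm moves only by the tool step_arm, never from a script. Its argument "moves" is a list of rows, each a list of 7 numbers: the shift along the tool's x, y, z in mm, then the turn, a rotation vector about the tool's x, y, z in rad, then the finger opening in mm, from 0 to 85.4. A call has 1 to 8 rows; each row is the pose to reach, as a shift and turn from the pose commanded when the call began, along the tool's axes at that moment; what a row does not reach only later rows make up. A row lasts 1/10 s, in which the tool goes at most 50 mm and 8.59 degrees, less where a joint would pass 70% of its speed; a pose out of reach is approached as far as the arm can. A call with a gripper value outside its range is refused whole. The fingers move at their own pace and stop on an object; "grip_force" is the grip in N (left out, the last holds). Time passes only in rows, so rows that repeat a pose let the fingers close. It gives the time, the measured TCP pose, the force, the opening and the grip force at its end, in the units of the state.
- r.get_obs(): the state, without advancing time (a new reading comes with each control period).
- r.grab_frame(name): name is "scene" or "top" or "wrist"; returns a dict with "image" (384x512x3 uint8, red, green, blue), "depth" (384x512 float32, m along the optical axis (not along the pixel's ray), 0 where there is no reading), "mtx" (3x3 intrinsics, pixels), "rvec" (rotation vector, rad) and "tvec" (3), from world to camera coordinates, as OpenCV has them. Camera axes: x right, y down, z forward; pixel columns grow to the right and rows downward; lengths in m; the calibration is good to about 2 mm. A picture is of the moment at which its call begins.
- r.hand_in(): hands the job in; it is judged then, once.
The state is a dict: "clock": time; "joints": joint angles; "qvel": joint speeds; "tau": joint torques, N m; "tcp_pos": TCP position; "orientation": TCP orientation; "contact_force": force on the tool from outside, world axes, zero at the start; "moment": the same for the moment, N m; "grip_width": finger opening in m; "gripper_force": force on a finger pad.
Only numpy, scipy, OpenCV 4.12 (cv2) and the standard library are available. Lean on these libraries where they do the work, as an engineer would, in place of code of your own. Each camera call takes 0.05 s, during which the arm holds its last target. There are 200 camera calls.

## Task

Crank the casting shell over until all four plaster chips have dropped out into the tray beneath it, then crank it back fully upright. Then turn the mirror by the bar on top of it until the camera on the mirror's stand sees the stud on the shell's side reflected in the middle of the mirror. The mirror springs back if let go, so finish while still holding it steady at that angle.

Things in the scene. Friction and masses are not known exactly. Their poses are not given: they have to be found in the camera images.
- shaft (a point): the shell's shaft, mid-way between the two bearing posts of the tipping cradle, 137 mm above the bench, which stands still. Its y axis runs level along the shaft towards the crank side, its x axis points level to the side to which the shell tips, z up.
- shell (a joint): tipping angle of the casting shell (rad): 0 upright at its stop, grows as the mouth goes over towards x of shaft, stop at 2.6. The shell is a grey round cup 80 mm high, 88 mm across the mouth, its floor 30 mm below the shaft. Stiff bearing (0.07 N m): it stays where it is left. The chips need about 2.4 rad (mouth well down) to slide out.
- crank (a point): centre of the crank's wooden grip, a cylinder 22 mm thick and 42 mm long, level, parallel to the shaft, that spins freely on its pin. It lies 105 mm along y of shaft and circles the shaft at a radius of 75 mm: its angle from straight up, towards x of shaft, is (shell - 1.222) rad, so it goes over the top. The crank arm, 12 mm thick, is at its inner end.
- tray: open aluminium tray fixed under the shell, 205 x 108 x 36 mm, walls 3 mm; origin at the centre of its underside, x along its length, z up.
- chip0_mid (a point): centre of a white plaster chip, about 15 x 14 x 14 mm; at first on the floor of the shell.
- chip1_mid (a point): as chip0_mid, second chip.
- chip2_mid (a point): as chip0_mid, third chip.
- chip3_mid (a point): as chip0_mid, fourth chip.
- stud (a point): centre of the outer face of a dark round stud, 20 mm in diameter, 3 mm proud of the outside wall of the shell on the side away from the crank; about 158 mm above the bench when the shell is upright.
- lens (a point): front of the lens of the black box camera at the far end of the stand; it looks level at the mirror, 138 mm away. It stands still.
- pivot (a point): centre of the mirror, on its upright turning axis, 158 mm above the bench, which stands still. Its x axis points level at the lens, z up.
- mirror (a joint): turn of the mirror (rad): at 0 (its sprung rest) the mirror's face looks straight at the lens; grows counter-clockwise seen from above, towards the shell; stops at 0 and 1.5. A spring turns it back to 0 (0.03 N m at 0, 0.09 N m at 1 rad).
- bar (a point): centre of the black bar on top of the mirror by which it is turned: 50 mm long, parallel to the mirror's face, 12 mm thick (3 mm behind the turning axis), 26 mm high, its centre 55 mm above the mirror's centre; y runs along the bar, x is the way the mirror faces. The frame of the mirror is 54 mm wide, 52 mm high.
- sightline (a point): what the camera sees: the line of sight from the lens after the middle of the mirror reflects it. It starts at the mirror's centre, its x axis points along the reflected line, level; it turns twice as far as the mirror. The stud is in the middle of the mirror when this line meets it.

How it is judged:
On the way, in this order (a step that is already met when the one before it is completed fails the run):
1. the shell is tipped and all four chips lie in the tray (x of chip0_mid in the frame of tray between -0.103 and 0.103 m and y of chip0_mid in the frame of tray between -0.054 and 0.054 m and z of each of chip0_mid, chip1_mid, chip2_mid, chip3_mid in the frame of tray below 0.036 m and x of chip1_mid in the frame of tray between -0.103 and 0.103 m and y of chip1_mid in the frame of tray between -0.054 and 0.054 m and x of chip2_mid in the frame of tray between -0.103 and 0.103 m and y of chip2_mid in the frame of tray between -0.054 and 0.054 m and x of chip3_mid in the frame of tray between -0.103 and 0.103 m and y of chip3_mid in the frame of tray between -0.054 and 0.054 m and value of joint shell above 1.7 rad), for 0.2 s.
2. the emptied shell stands upright again (value of joint shell below 0.1 rad), for 0.2 s.
3. the mirror, in the fingers, shows the stud to the camera (y of stud in the frame of sightline between -0.02 and 0.02 m and x of stud in the frame of sightline above 0 m and contact force between the fingers and mirror above 0.5 N), for 0.2 s.
At the end, for the whole second after the job is handed in: All four chips lie in the tray, the shell is upright within 0.1 rad, the reflected line of sight passes within 20 mm of the stud's centre sideways, and the fingers still hold the mirror there (more than 0.5 N), turning less than 0.05 rad/s (all of step 3 and x of chip0_mid in the frame of tray between -0.103 and 0.103 m and y of chip0_mid in the frame of tray between -0.054 and 0.054 m and z of each of chip0_mid, chip1_mid, chip2_mid, chip3_mid in the frame of tray below 0.036 m and x of chip1_mid in the frame of tray between -0.103 and 0.103 m and y of chip1_mid in the frame of tray between -0.054 and 0.054 m and x of chip2_mid in the frame of tray between -0.103 and 0.103 m and y of chip2_mid in the frame of tray between -0.054 and 0.054 m and x of chip3_mid in the frame of tray between -0.103 and 0.103 m and y of chip3_mid in the frame of tray between -0.054 and 0.054 m and value of joint shell below 0.1 rad and velocity of joint mirror between -0.05 and 0.05 rad/s); the arm keeps its last pose, push and grip.
It also fails if it takes over 58 s, if anything falls off the work surface, if the arm or the gripper's body presses on something with over 40 N, if the wrist force passes 120 N, or if a joint passes its speed limit or range.

## Working session

There is one attempt and no reset: what is moved stays moved. The work goes in short steps, Python scripts to look and compute and a tool call to move; the robot and the scene stay as the last step left them, time stands still between calls to the robot, and variables do not carry over. Pictures are saved under pics/ and viewed, at most 10 in all, crops included, and the job is handed in when it is done.

Besides the shell and the picture viewer there is one more tool, called after "Request:" as name([rows], argument=value, ...), one row to a line, values as JSON. step_arm: Moves the arm, as the interface text tells. Its arguments: {"type":"object","properties":{"moves":{"type":"array","items":{"type":"array","items":{"type":"number"}}},"grip_force":{"type":"number"}},"required":["moves"]}

```bash
mkdir -p pics; ls
cat > h.py <<'E'
import numpy as np, cv2
from scipy.spatial.transform import Rotation as R
from bench import r
def grab(n,f=None):
    d=r.grab_frame(n)
    if f: cv2.imwrite('pics/'+f,cv2.cvtColor(d['image'],cv2.COLOR_RGB2BGR))
    return d
def cloud(d):
    K=d['mtx'];z=d['depth'];v,u=np.mgrid[:z.shape[0],:z.shape[1]]
    p=np.stack([(u-K[0,2])/K[0,0]*z,(v-K[1,2])/K[1,1]*z,z],-1)
    M=cv2.Rodrigues(np.array(d['rvec'],float))[0]
    w=(p-np.ravel(d['tvec']))@M
    w[z==0]=np.nan
    return w
E
python3 - <<'E'
from h import *
a=grab('scene','s1.png');b=grab('top','t1.png')
im=np.hstack([a['image'],b['image']])
np.savez('f1.npz',a=cloud(a),b=cloud(b),ai=a['image'],bi=b['image'])
print(r.get_obs())
for d in(a,b):
  M=cv2.Rodrigues(np.array(d['rvec'],float))[0];print(-M.T@np.ravel(d['tvec']),M[2])
E
```

```text
pics
{'clock': 0.1, 'joints': array([-1.43013204,  0.4777244 ,  0.02233895,  1.55635467, -0.01152412,
        1.10931345, -0.08307949]), 'qvel': array([ 0.00238504,  0.00111742,  0.00025003, -0.0038192 ,  0.00036051,
       -0.00032962, -0.00202786]), 'tau': array([ 3.50671173e-03, -5.97754920e+01,  1.61330681e+00, -2.81955993e+01,
        1.28229044e-02,  5.04378535e-03,  2.94749356e-06]), 'tcp_pos': array([0.16605827, 0.65369601, 0.23041732]), 'orientation': array([-3.89686058e-01, -3.11721943e+00,  2.62088715e-03]), 'contact_force': array([ 0.2490948 , -0.4949154 ,  0.23997025]), 'moment': array([-0.05401816, -0.02900277, -0.0499487 ]), 'gripper_force': 0.0, 'grip_width': 0.08522482972446316}
[0.80913073 0.40902318 0.80887902] [-0.2726861  -0.65468721 -0.70500139]
[ 0.49243739 -0.19385894  1.00083776] [ 0.09474703 -0.02758017 -0.99511926]
```

View pics/s1.png

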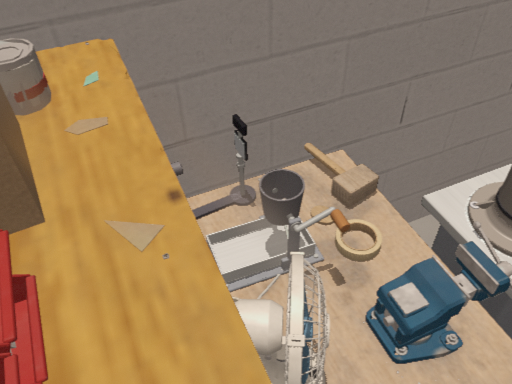

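View pics/t1.png

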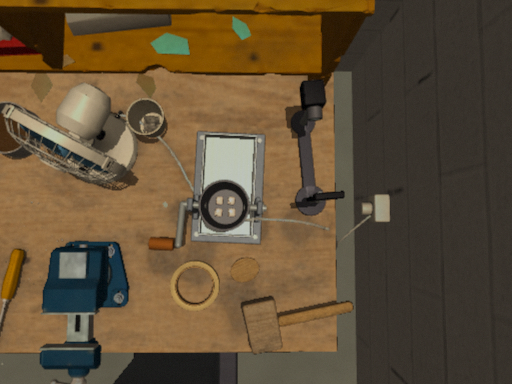

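The scene view shows the grey shell at (282,200), the crank grip at (342,218), the mirror at (241,135) and a high shelf on the left. The top view shows the shell at (224,205), the crank grip at (161,243), the bar at (327,196), the lens box at (313,95), the tray spanning (195–265, 132–242), and a shelf along the top edge.

Run:
```python
from h import *
f=np.load('f1.npz');b=f['b'];a=f['a']
np.set_printoptions(precision=3,suppress=True)
for n,(u,v) in dict(grip=(161,243),gripL=(151,243),gripR=(170,243),arm=(182,225),arm0=(183,207),shellrimL=(201,206),rimR=(246,206),rimT=(224,183),rimB=(224,228),chip=(219,200),bar=(325,196),barL=(318,197),barR=(340,195),foot=(310,203),cam=(313,92),camarm=(305,150),postR=(259,208),trayTL=(198,134),trayTR=(263,135),trayBL=(194,240),trayBR=(261,241),shelf=(250,50),shelfedge=(250,69),fan=(90,110),fan2=(60,150),fan3=(20,120),cup=(146,118),bench=(280,300),outlet=(380,208)).items(): print(n,b[v,u],np.nanmedian(b[v-1:v+2,u-1:u+2].reshape(-1,3),0))
print('scene')
for n,(u,v) in dict(bar=(239,125),shell=(282,178),grip=(342,218),fantop=(297,260),shelfedge=(165,150),shelfedge2=(210,260)).items(): print(n,a[v,u])
# tall things
for nm,c in(('b',b),('a',a)):
  m=(c[...,2]>.2);print(nm,m.sum())
# bar points
p=np.concatenate([b.reshape(-1,3),a.reshape(-1,3)]);im=np.concatenate([f['bi'].reshape(-1,3),f['ai'].reshape(-1,3)])
bar=p[(p[:,2]>.185)&(p[:,2]<.25)&(im.max(1)<60)]
bar=bar[(abs(bar[:,0]-b[196,325,0])<.1)&(abs(bar[:,1]-b[196,325,1])<.1)]
print(len(bar),bar.min(0),bar.max(0),bar.mean(0))
```

```text
grip [ 0.459 -0.057  0.176] [ 0.459 -0.057  0.175]
gripL [ 0.459 -0.04   0.172] [ 0.459 -0.04   0.174]
gripR [ 0.459 -0.073  0.176] [ 0.459 -0.072  0.173]
arm [ 0.49  -0.09   0.156] [ 0.49  -0.09   0.155]
arm0 [ 0.521 -0.09   0.147] [ 0.521 -0.09   0.145]
shellrimL [ 0.522 -0.125  0.182] [ 0.522 -0.125  0.182]
rimR [ 0.523 -0.201  0.164] [ 0.523 -0.201  0.164]
rimT [ 0.562 -0.163  0.178] [ 0.562 -0.163  0.177]
rimB [ 0.485 -0.164  0.171] [ 0.485 -0.164  0.175]
chip [ 0.535 -0.152  0.125] [ 0.535 -0.152  0.126]
bar [ 0.538 -0.329  0.226] [ 0.538 -0.329  0.226]
barL [ 0.536 -0.318  0.226] [ 0.536 -0.318  0.226]
barR [ 0.539 -0.353  0.228] [ 0.539 -0.353  0.227]
foot [ 0.535 -0.335  0.013] [ 0.535 -0.333  0.013]
cam [ 0.723 -0.318  0.18 ] [ 0.724 -0.318  0.178]
camarm [ 0.647 -0.326  0.009] [ 0.647 -0.325  0.01 ]
postR [ 0.52  -0.225  0.149] [ 0.52  -0.225  0.15 ]
trayTL [ 0.679 -0.101  0.008] [ 0.679 -0.102  0.008]
trayTR [ 0.678 -0.238  0.008] [ 0.678 -0.238  0.007]
trayBL [ 0.459 -0.097  0.007] [ 0.459 -0.097  0.008]
trayBR [ 0.457 -0.234 -0.001] [ 0.457 -0.234 -0.001]
shelf [ 0.792 -0.206  0.195] [ 0.792 -0.206  0.195]
shelfedge [ 0.758 -0.207  0.196] [ 0.758 -0.207  0.196]
fan [0.679 0.059 0.211] [0.68  0.059 0.209]
fan2 [0.615 0.112 0.193] [0.615 0.111 0.193]
fan3 [0.647 0.143 0.276] [0.647 0.143 0.276]
cup [0.71  0.006 0.017] [0.71  0.005 0.017]
bench [ 0.337 -0.274 -0.002] [ 0.337 -0.274 -0.   ]
outlet [ 0.539 -0.592 -0.372] [ 0.539 -0.592 -0.372]
scene
bar [ 0.544 -0.324  0.221]
shell [ 0.507 -0.196  0.165]
grip [ 0.457 -0.05   0.172]
fantop [0.61  0.062 0.27 ]
shelfedge [ 0.66  -0.623 -0.033]
shelfedge2 [0.75  0.143 0.448]
b 22805
a 90113
413 [ 0.531 -0.36   0.186] [ 0.547 -0.308  0.23 ] [ 0.54  -0.332  0.222]
```

```bash
cat >> h.py <<'E'
np.set_printoptions(precision=3,suppress=True)
def plan(pts):
    """pts: list of (xyz, yaw of tool y) tool down -> rows in present tool axes (mm, rad)"""
    o=r.get_obs();T=R.from_rotvec(o['orientation']);p=np.array(o['tcp_pos'])
    print('t',o['clock'],'tcp',p,'ytool',T.as_matrix()[:,1],'w',o['grip_width'])
    for x,a in pts:
        c,s=np.cos(a),np.sin(a);G=np.array([[-s*-1,c,0],[-c,s,0],[0,0,-1.]])
        G[:,0]=np.cross(G[:,1],G[:,2])
        d=T.inv().apply(np.array(x)-p)*1000;q=(T.inv()*R.from_matrix(G)).as_rotvec()
        print(np.round(d,1),np.round(q,3))
E
python3 - <<'E'
from h import *
f=np.load('f1.npz')
p=np.concatenate([f['a'].reshape(-1,3),f['b'].reshape(-1,3)]);p=p[~np.isnan(p[:,0])]
# max height map 5cm, rows y from .7 to -.45, cols x 0..0.8
print('x:',np.arange(.2,.8,.05))
for y in np.arange(.7,-.45,-.05):
  print('%.2f'%y,[ (lambda q:int(1000*q[:,2].max()) if len(q)>2 else -1)(p[(abs(p[:,1]-y)<.025)&(abs(p[:,0]-x)<.025)]) for x in np.arange(.2,.8,.05)])
# colour: wooden grip orange in top
b=f['b'];i=cv2.cvtColor(f['bi'],cv2.COLOR_RGB2HSV)
m=(i[...,1]>150)&(i[...,0]<20)&(b[...,2]>.14)&(b[...,0]<.6)&(abs(b[...,1]+.06)<.05)
print('grip',m.sum(),b[m].min(0),b[m].max(0),b[m].mean(0), np.median(b[m],0))
m=(b[...,2]>.15)&(b[...,2]<.2)&(abs(b[...,0]-.68)<.1)&(abs(b[...,1]+.32)<.06)
print('cam',m.sum(),b[m].min(0),b[m].max(0),b[m].mean(0))
m=(b[...,2]>.168)&(b[...,2]<.2)&(abs(b[...,0]-.523)<.06)&(abs(b[...,1]+.163)<.06)
print('rim',m.sum(),b[m].min(0),b[m].max(0))
c=cv2.minEnclosingCircle((b[m][:,:2]*1000).astype(np.float32));print(c)
m=(b[...,2]>.2)&(b[...,2]<.25)&(abs(b[...,0]-.54)<.05)&(abs(b[...,1]+.333)<.06)
print('bar',m.sum(),cv2.minAreaRect((b[m][:,:2]*1000).astype(np.float32)),np.median(b[m],0))
plan([((.42,.3,.34),.62),((.456,-.058,.34),0)])
E
```

```text
x: [0.2  0.25 0.3  0.35 0.4  0.45 0.5  0.55 0.6  0.65 0.7  0.75 0.8 ]
0.70 [-1, -1, -1, -1, -1, -1, -1, -1, -1, -1, -1, -1, -1]
0.65 [-1, -1, -1, -1, -1, -1, -1, -1, -1, -1, -1, -1, -1]
0.60 [-1, -1, -1, -1, -1, -1, -1, -1, -1, -1, -1, -1, -1]
0.55 [-1, -1, -1, -1, -1, -1, -1, -1, -1, -1, -1, -1, -1]
0.50 [-1, -1, -1, -1, -1, -1, -1, -1, -1, -1, -1, -1, -1]
0.45 [-1, -1, -1, -1, -1, -1, -1, -1, -1, -1, -1, -1, -1]
0.40 [-1, -1, -1, -1, -1, -1, -1, -1, -1, -1, -1, -1, -1]
0.35 [-1, -1, -1, -1, -1, -1, -1, -1, -1, -1, -1, -1, -1]
0.30 [-1, 4, 19, 28, 24, 4, 4, 4, 5, 65, 62, 67, 4]
0.25 [-1, 5, 18, 30, 31, 27, 5, 5, 5, 70, 68, 452, 452]
0.20 [-1, 5, 5, 31, 18, 5, 5, 7, 198, 263, 252, 452, 452]
0.15 [73, 138, 135, 136, 134, 121, 4, 5, 270, 284, 263, 452, 453]
0.10 [85, 136, 136, 136, 135, 123, 5, 216, 285, 287, 216, 452, 454]
0.05 [109, 135, 134, 135, 133, 108, 5, 233, 279, 276, 217, 452, 453]
-0.00 [108, 5, 4, 5, 5, 6, 5, 173, 236, 87, 86, 452, 452]
-0.05 [-1, 4, 5, 27, 27, 176, 5, 4, 9, 85, 87, 453, 452]
-0.10 [-1, 5, 26, 28, 29, 175, 189, 188, 48, 47, 45, 452, 454]
-0.15 [-1, 5, 4, 28
[... 234 characters left out ...]
-1, 5, 40, 38, 4, 5, 36, 229, 15, 14, 182, 453, 453]
-0.40 [-1, 4, 40, 40, 4, 5, 5, 6, 5, 6, 5, 4, 5]
grip 298 [ 0.447 -0.077  0.163] [ 0.469 -0.036  0.176] [ 0.458 -0.057  0.171] [ 0.457 -0.057  0.172]
cam 1714 [ 0.677 -0.349  0.15 ] [ 0.78 -0.26  0.2 ] [ 0.738 -0.31   0.183]
rim 570 [ 0.48  -0.206  0.168] [ 0.567 -0.121  0.193]
((523.2621459960938, -163.88327026367188), 43.70873260498047)
bar 243 ((538.4625244140625, -336.3995666503906), (11.996342658996582, 48.891387939453125), 5.010031700134277) [ 0.538 -0.336  0.225]
t 0.1 tcp [0.166 0.654 0.23 ] ytool [ 0.246  0.969 -0.002] w 0.08522482972446316
[-333.2 -280.5 -109.1] [-0.002  0.001  0.702]
[-456.2 -618.6 -108.5] [-0.001  0.001  1.322]
```

Request:
step_arm([
  [0,0,-110,0,0,0,85],
  [0,0,-110,0,0,0,85],
  [0,0,-110,0,0,0,85],
  [-333,-280,-109,0,0,0.7,85],
  [-333,-280,-109,0,0,0.7,85],
  [-333,-280,-109,0,0,0.7,85],
  [-333,-280,-109,0,0,0.7,85],
  [-333,-280,-109,0,0,0.7,85],
])

```text
clock: 0.9
tcp_pos: [0.3128, 0.4491, 0.3402]
orientation: [-1.443, -2.791, 0.001]
contact_force: [1.5, -0.3, 0.5]
grip_width: 0.0847
gripper_force: 0.0
```

Run:
```python
from h import *
f=np.load('f1.npz')
p=np.concatenate([f['a'].reshape(-1,3),f['b'].reshape(-1,3)]);p=p[~np.isnan(p[:,0])]
for x in np.arange(.5,.7,.02):
  print('%.2f'%x,[ (lambda q:round(1000*np.sort(q[:,1])[:3].max()) if len(q)>2 else None)(p[(abs(p[:,0]-x)<.01)&(abs(p[:,2]-z)<.02)&(p[:,1]>-.034)]) for z in (.16,.2,.24,.28)])
plan([((.42,.3,.34),.62),((.456,-.058,.34),0)])
```

```text
0.50 [None, None, None, None]
0.52 [None, None, None, None]
0.54 [None, None, None, None]
0.56 [36, 42, None, None]
0.58 [9, 9, 18, None]
0.60 [15, 12, 15, 46]
0.62 [51, 52, 44, 50]
0.64 [55, 56, 80, 85]
0.66 [46, 46, 120, 121]
0.68 [37, 37, 154, 159]
t 0.9 tcp [0.313 0.449 0.34 ] ytool [ 0.816  0.578 -0.001] w 0.08471130050916272
[-183.6    1.3    0.3] [-0.001  0.    -0.004]
[-496.5 -176.3    0.4] [-0.     0.     0.616]
```

Request:
step_arm([
  [-183,0,0,0,0,0,85],
  [-183,0,0,0,0,0,85],
  [-183,0,0,0,0,0,85],
  [-496,-176,0,0,0,0.616,85],
  [-496,-176,0,0,0,0.616,85],
  [-496,-176,0,0,0,0.616,85],
  [-496,-176,0,0,0,0.616,85],
  [-496,-176,0,0,0,0.616,85],
])

```text
clock: 1.7
tcp_pos: [0.4367, 0.08, 0.3404]
orientation: [-2.219, -2.223, -0.0]
contact_force: [0.6, 0.6, 0.7]
grip_width: 0.0851
gripper_force: 0.0
```

Run:
```python
from h import *
print(r.get_obs()['joints'])
plan([((.456,-.062,.30),0),((.456,-.062,.14),0)])
```

```text
[-0.882 -0.047  0.55   1.956  0.025  1.225 -0.339]
t 1.7 tcp [0.437 0.08  0.34 ] ytool [ 1.     0.002 -0.   ] w 0.0851035319780013
[-142.    19.    40.3] [-0.    -0.     0.002]
[-142.1   19.1  200.3] [-0.    -0.     0.002]
```

Request:
step_arm([
  [-142,19,0,0,0,0,85],
  [-142,19,0,0,0,0,85],
  [-142,19,0,0,0,0,85],
  [-142,19,40,0,0,0,85],
  [-142,19,40,0,0,0,85],
  [-142,19,40,0,0,0,85],
  [-142,19,40,0,0,0,85],
])

```text
clock: 2.4
tcp_pos: [0.4576, -0.0588, 0.3018]
orientation: [2.212, 2.23, 0.001]
contact_force: [0.3, -0.0, 0.8]
grip_width: 0.0851
gripper_force: 0.0
```

Run:
```python
from h import *
d=grab('wrist','w1.png');b=cloud(d);i=cv2.cvtColor(d['image'],cv2.COLOR_RGB2HSV)
m=(i[...,1]>130)&(i[...,0]<20)&(b[...,2]>.14)&(b[...,2]<.2)&(abs(b[...,0]-.456)<.05)&(abs(b[...,1]+.06)<.05)
print('grip',m.sum(),b[m].min(0),b[m].max(0),np.median(b[m],0))
if m.sum(): print(cv2.minAreaRect((b[m][:,:2]*1000).astype(np.float32)))
plan([((.456,-.062,.14),0)])
```

```text
grip 1231 [ 0.449 -0.075  0.157] [ 0.47  -0.034  0.176] [ 0.459 -0.052  0.173]
((459.0191345214844, -54.344276428222656), (41.291526794433594, 21.077774047851562), 86.95782470703125)
t 2.45 tcp [ 0.458 -0.059  0.302] ytool [1.    0.008 0.002] w 0.08494338609349486
[ -3.3  -2.1 161.9] [ 0.002 -0.     0.008]
```

View pics/w1.png

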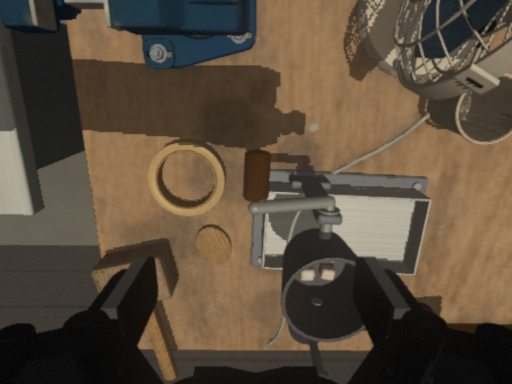

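The wrist view shows the wooden grip at (257,175), the crank arm running to (330,205) and the chips in the shell at about (318,272). The grip's centre is at (0.4585, -0.055), yawed by about -0.05 rad.

Request:
step_arm([
  [0,1,80,0,0,0.058,85],
  [0,1,80,0,0,0.058,85],
  [0,1,120,0,0,0.058,85],
  [0,1,158,0,0,0.058,85],
  [0,1,158,0,0,0.058,85],
  [0,1,158,0,0,0.058,85],
  [0,1,158,0,0,0.058,10],
  [0,1,158,0,0,0.058,10],
], grip_force=40)

```text
clock: 3.25
tcp_pos: [0.4596, -0.0595, 0.1447]
orientation: [2.277, 2.162, 0.006]
contact_force: [0.3, -0.3, -0.2]
grip_width: 0.0586
gripper_force: 0.0
```

Request:
step_arm([
  [0,0,0,0,0,0,10],
  [0,0,0,0,0,0,10],
  [0,0,0,0,0,0,10],
  [0,0,0,0,0,0,10],
  [0,0,0,0,0,0,10],
])

```text
clock: 3.75
tcp_pos: [0.4588, -0.0596, 0.1433]
orientation: [2.278, 2.163, 0.002]
contact_force: [0.1, 2.3, 6.0]
grip_width: 0.0205
gripper_force: 39.2
```

Run:
```python
from h import *
plan([])
# arc offsets, tool y = along shaft x (mm), tool z down
a=np.array([0,.1,.2,.3,.4,.5,.6,.7,.8,.9,1.0,1.1,1.2,1.3,1.4,1.5,1.6,1.7,1.8,1.9,2.0,2.1,2.2,2.3,2.4,2.5,2.57])
p=np.c_[75*np.sin(a-1.222),-75*np.cos(a-1.222)];print(np.round(np.c_[a,p-p[0]],1).tolist())
```

```text
t 3.75 tcp [ 0.459 -0.06   0.143] ytool [ 0.999 -0.052  0.001] w 0.020477496412742824
[[0.0, 0.0, 0.0], [0.1, 2.9, -6.9], [0.2, 6.5, -13.5], [0.3, 10.7, -19.7], [0.4, 15.5, -25.4], [0.5, 20.9, -30.7], [0.6, 26.8, -35.3], [0.7, 33.1, -39.4], [0.8, 39.8, -42.8], [0.9, 46.7, -45.5], [1.0, 54.0, -47.5], [1.1, 61.4, -48.8], [1.2, 68.8, -49.3], [1.3, 76.3, -49.1], [1.4, 83.8, -48.2], [1.5, 91.1, -46.5], [1.6, 98.2, -44.1], [1.7, 105.0, -41.0], [1.8, 111.5, -37.2], [1.9, 117.5, -32.8], [2.0, 123.1, -27.8], [2.1, 128.2, -22.3], [2.2, 132.7, -16.3], [2.3, 136.6, -9.8], [2.4, 139.8, -3.1], [2.5, 142.3, 4.0], [2.6, 143.6, 9.1]]
```

Request:
step_arm([
  [0,3,-7,0,0,0,10],
  [0,6.5,-13.5,0,0,0,10],
  [0,10.5,-19.5,0,0,0,10],
  [0,15.5,-25.5,0,0,0,10],
  [0,21,-30.5,0,0,0,10],
  [0,27,-35.5,0,0,0,10],
  [0,33,-39.5,0,0,0,10],
  [0,40,-43,0,0,0,10],
])

```text
clock: 4.55
tcp_pos: [0.4978, -0.0613, 0.186]
orientation: [-2.277, -2.162, 0.001]
contact_force: [-2.6, 3.5, 2.6]
grip_width: 0.0208
gripper_force: 39.7
```

Request:
step_arm([
  [0,7,-2.5,0,0,0,10],
  [0,14,-4.5,0,0,0,10],
  [0,21.5,-6,0,0,0,10],
  [0,29,-6.5,0,0,0,10],
  [0,36.5,-6,0,0,0,10],
  [0,44,-5.2,0,0,0,10],
  [0,51,-3.5,0,0,0,10],
  [0,58.2,-1,0,0,0,10],
])

```text
clock: 5.35
tcp_pos: [0.5578, -0.064, 0.1872]
orientation: [2.277, 2.164, 0.003]
contact_force: [-0.8, 4.2, 3.3]
grip_width: 0.0206
gripper_force: 39.9
```

Request:
step_arm([
  [0,7,3,0,0,0,10],
  [0,13.3,7,0,0,0,10],
  [0,19.3,11.3,0,0,0,10],
  [0,25,16.3,0,0,0,10],
  [0,30,22,0,0,0,10],
  [0,34.5,28,0,0,0,10],
  [0,38.4,34.3,0,0,0,10],
  [0,41.6,41,0,0,0,10],
])

```text
clock: 6.15
tcp_pos: [0.599, -0.0658, 0.1455]
orientation: [2.277, 2.164, 0.002]
contact_force: [-0.0, 6.1, 1.8]
grip_width: 0.0209
gripper_force: 39.7
```

Request:
step_arm([
  [0,1.5,3.5,0,0,0,10],
  [0,2.5,7,0,0,0,10],
  [0,3.5,11,0,0,0,10],
  [0,3.5,11,0,0,0,10],
  [0,3.5,11,0,0,0,10],
  [0,3.5,11,0,0,0,10],
  [0,3.5,11,0,0,0,10],
  [0,3.5,11,0,0,0,10],
])

```text
clock: 6.95
tcp_pos: [0.6023, -0.066, 0.1345]
orientation: [2.277, 2.164, 0.002]
contact_force: [1.8, 5.0, -0.7]
grip_width: 0.0209
gripper_force: 39.5
```

Run:
```python
from h import *
plan([]);print(r.get_obs()['contact_force'])
a=grab('scene')['image'];b=grab('top')['image']
im=np.hstack([cv2.resize(a[160:300,180:360],(400,311)),cv2.resize(b[110:260,150:343],(400,311))])
cv2.imwrite('pics/c1.png',im[...,::-1])
```

```text
t 6.95 tcp [ 0.602 -0.066  0.135] ytool [ 0.999 -0.051  0.001] w 0.020923389595196882
[ 1.839  4.962 -0.729]
```

View pics/c1.png

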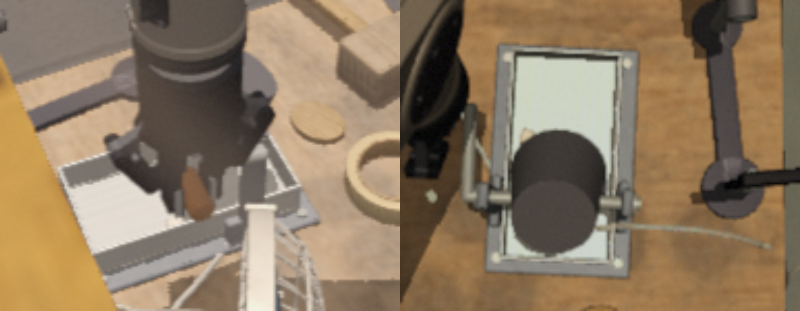

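The top crop shows the shell fully inverted with at least one chip poking out in the tray at (527,133); the pale spot at (430,196) was there before. I'll wait a little, then back off and count.

Request:
step_arm([
  [0,0.5,2,0,0,0,10],
  [0,0.5,2,0,0,0,10],
  [0,0.5,2,0,0,0,10],
  [0,0.5,2,0,0,0,10],
  [0,-1.5,-5,0,0,0,10],
  [0,0.5,2,0,0,0,10],
  [0,0.5,2,0,0,0,10],
  [0,0.5,2,0,0,0,10],
])

```text
clock: 7.85
tcp_pos: [0.6028, -0.066, 0.1325]
orientation: [2.277, 2.164, 0.002]
contact_force: [1.9, 5.0, -1.3]
grip_width: 0.0208
gripper_force: 39.8
```

Request:
step_arm([
  [0,-2,-7,0,0,0,10],
  [0,-5,-14,0,0,0,10],
  [0,-8.5,-21,0,0,0,10],
  [0,-13,-27.5,0,0,0,10],
  [0,-18,-33.5,0,0,0,10],
  [0,-24,-39.5,0,0,0,10],
  [0,-30.5,-44.5,0,0,0,10],
  [0,-30.5,-44.5,0,0,0,10],
])

```text
clock: 8.65
tcp_pos: [0.5731, -0.0646, 0.1787]
orientation: [2.276, 2.163, 0.006]
contact_force: [1.8, 6.6, 4.2]
grip_width: 0.0206
gripper_force: 40.2
```

Run:
```python
from h import *
plan([]);print(r.get_obs()['contact_force'])
a=grab('scene')['image'];b=grab('top')['image'];w=grab('wrist')['image']
im=np.hstack([cv2.resize(b[110:260,150:343],(400,311)),cv2.resize(w,(400,311))])
cv2.imwrite('pics/c2.png',im[...,::-1])
```

```text
t 8.65 tcp [ 0.573 -0.065  0.179] ytool [ 0.999 -0.051  0.004] w 0.020628266425040977
[1.758 6.617 4.21 ]
```

View pics/c2.png

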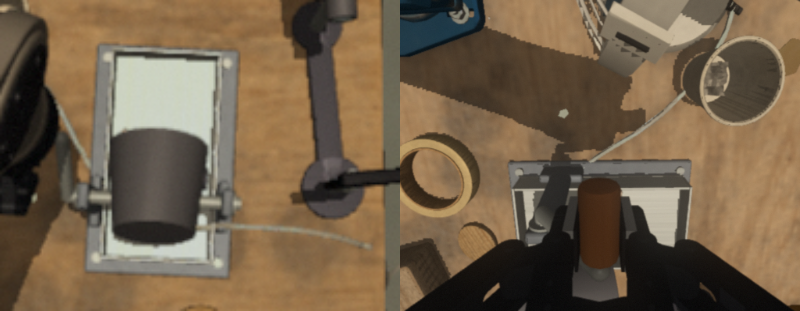

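The shell (160,185 in the left crop) still hides the landing area and no stray chip is visible outside the tray, so I'll crank back up and count from above.

Request:
step_arm([
  [0,-6.3,-4,0,0,0,10],
  [0,-13,-7.5,0,0,0,10],
  [0,-20,-10.3,0,0,0,10],
  [0,-27,-12.3,0,0,0,10],
  [0,-34.5,-13.7,0,0,0,10],
  [0,-42,-14.3,0,0,0,10],
  [0,-49.5,-14.1,0,0,0,10],
  [0,-57,-13.2,0,0,0,10],
])

```text
clock: 9.6
tcp_pos: [0.516, -0.0621, 0.1916]
orientation: [2.276, 2.162, 0.005]
contact_force: [0.5, 4.5, 5.8]
grip_width: 0.0206
gripper_force: 40.3
```

Run:
```python
from h import *
plan([]);print(r.get_obs()['contact_force'])
b=grab('top')['image'];w=grab('scene')['image']
im=np.hstack([cv2.resize(b[110:260,150:343],(400,311)),cv2.resize(w[160:300,180:360],(400,311))])
cv2.imwrite('pics/c3.png',im[...,::-1])
```

```text
t 9.6 tcp [ 0.516 -0.062  0.192] ytool [ 0.999 -0.051  0.003] w 0.02061044678377895
[0.51  4.495 5.842]
```

View pics/c3.png

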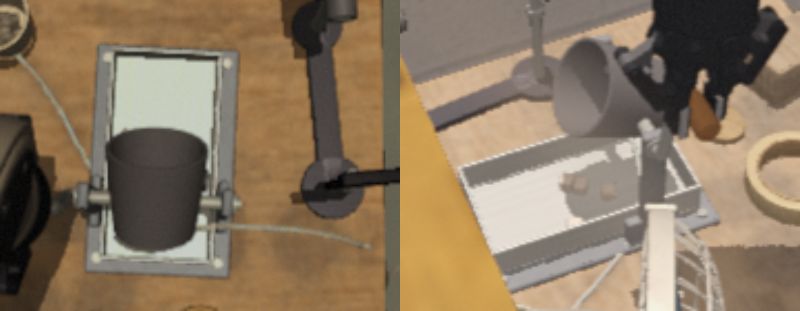

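In the scene crop four chips lie in the tray, at about (567,180), (578,186), (608,188) and (572,222), and the shell looks empty. Next I'll crank it upright.

Request:
step_arm([
  [0,-11,3,0,0,0,10],
  [0,-21,7,0,0,0,10],
  [0,-31,13,0,0,0,10],
  [0,-39.5,20,0,0,0,10],
  [0,-47,28.5,0,0,0,10],
  [0,-51,35,0,0,0,10],
  [0,-54.7,41.5,0,0,0,10],
  [0,-57.2,48.5,0,0,0,10],
])

```text
clock: 10.5
tcp_pos: [0.4585, -0.0597, 0.142]
orientation: [2.277, 2.162, 0.003]
contact_force: [1.5, 8.6, 34.6]
grip_width: 0.021
gripper_force: 43.4
```

Request:
step_arm([
  [0,0,1,0,0,0,10],
  [0,0,1,0,0,0,10],
  [0,0,1,0,0,0,10],
  [0,0,1,0,0,0,10],
])

```text
clock: 10.9
tcp_pos: [0.4589, -0.0596, 0.1425]
orientation: [2.278, 2.162, 0.005]
contact_force: [-3.2, 6.0, 23.9]
grip_width: 0.0209
gripper_force: 42.3
```

Run:
```python
from h import *
plan([]);print(r.get_obs()['contact_force'])
d=grab('scene');c=cloud(d);w=d['image']
m=(c[...,0]>.47)&(c[...,0]<.68)&(c[...,1]>-.225)&(c[...,1]<-.11)&(c[...,2]<.06)
print('tray med z',np.nanmedian(c[m][:,2]))
k=(m&(c[...,2]>.014)&(c[...,2]<.03)).astype(np.uint8)
n,l,s,_=cv2.connectedComponentsWithStats(k)
for i in range(1,n):
  if s[i,4]>5: print(s[i],c[l==i].mean(0),np.median(w[l==i],0))
b=grab('top');e=cloud(b)
m=(e[...,2]>.168)&(e[...,2]<.2)&(abs(e[...,0]-.523)<.06)&(abs(e[...,1]+.163)<.06)
print('rim',cv2.minEnclosingCircle((e[m][:,:2]*1000).astype(np.float32)),e[m][:,2].min(),e[m][:,2].max())
im=np.hstack([cv2.resize(b['image'][110:260,150:343],(400,311)),cv2.resize(w[160:300,180:360],(400,311))])
cv2.imwrite('pics/c4.png',im[...,::-1])
```

```text
t 10.9 tcp [ 0.459 -0.06   0.143] ytool [ 0.999 -0.052  0.003] w 0.020927229584143957
[-3.192  5.95  23.921]
tray med z 0.011998941910999419
[209 221  64  23 287] [ 0.596 -0.217  0.022] [130. 122. 113.]
[284 225   4  14  30] [ 0.506 -0.173  0.026] [192.5 187.5 173.5]
[300 230  11  15  46] [ 0.473 -0.145  0.022] [118. 111. 103.]
[250 238  14  10  97] [ 0.573 -0.174  0.022] [221. 203. 188.]
[270 242   7   8  51] [ 0.547 -0.152  0.023] [165. 149. 135.]
[255 258   7   4  23] [ 0.591 -0.132  0.024] [240. 225. 208.]
[277 259   4   4   8] [ 0.553 -0.111  0.025] [134.5 125.  116. ]
[223 261  54  21 226] [ 0.62  -0.113  0.022] [123. 117. 110.]
rim ((523.1048583984375, -164.0180206298828), 43.746036529541016) 0.16804602397360402 0.19033902139972664
```

View pics/c4.png

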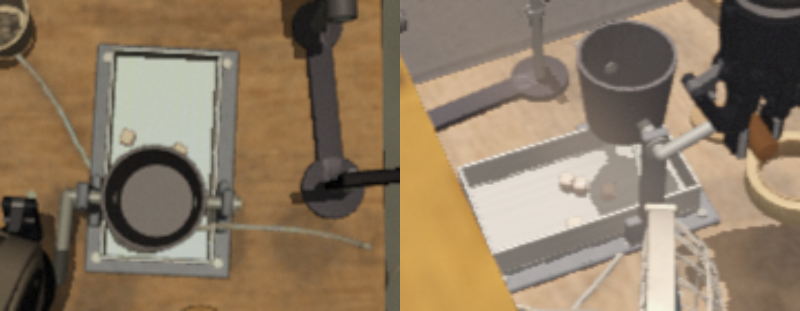

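The shell is upright and empty (top crop 155,200). Four chips lie in the tray: scene crop (567,180), (580,186), (608,190) and (573,222). Release and move above the mirror bar.

Request:
step_arm([
  [0,0,-2,0,0,0,85],
  [0,0,-2,0,0,0,85],
  [0,0,-2,0,0,0,85],
  [0,0,-2,0,0,0,85],
  [0,0,-2,0,0,0,85],
  [0,0,-60,0,0,0,85],
  [0,0,-120,0,0,0,85],
  [0,0,-180,0,0,0,85],
])

```text
clock: 11.8
tcp_pos: [0.4565, -0.0603, 0.2942]
orientation: [-2.28, -2.162, 0.003]
contact_force: [1.4, 1.8, -0.2]
grip_width: 0.0854
gripper_force: 0.0
```

Run:
```python
from h import *
plan([((.54,-.30,.34),.087),((.54,-.335,.32),.087)])
```

```text
t 11.8 tcp [ 0.456 -0.06   0.294] ytool [ 0.999 -0.053 -0.001] w 0.08535417843779618
[-235.    96.1  -45.6] [-0.001  0.001 -0.14 ]
[-269.9   97.9  -25.5] [-0.001  0.001 -0.14 ]
```

Request:
step_arm([
  [0,0,-45,0,0,0,85],
  [-270,98,-45,0,0,-0.14,85],
  [-270,98,-45,0,0,-0.14,85],
  [-270,98,-45,0,0,-0.14,85],
  [-270,98,-45,0,0,-0.14,85],
  [-270,98,-45,0,0,-0.14,85],
  [-270,98,-45,0,0,-0.14,85],
  [-270,98,-45,0,0,-0.14,85],
])

```text
clock: 12.6
tcp_pos: [0.5387, -0.3423, 0.3366]
orientation: [2.132, 2.306, -0.01]
contact_force: [-0.6, -0.4, 1.1]
grip_width: 0.0851
gripper_force: 0.0
```

Request:
step_arm([
  [0,0,0,0,0,0,85],
  [0,0,0,0,0,0,85],
])

```text
clock: 12.8
tcp_pos: [0.5411, -0.3332, 0.3375]
orientation: [-2.119, -2.317, -0.001]
contact_force: [0.6, 0.6, -0.8]
grip_width: 0.0849
gripper_force: 0.0
```

Run:
```python
from h import *
print(r.get_obs()['joints'])
plan([((.539,-.335,.191),.087)])
for n in('wrist','scene','top'):
  d=grab(n,n+'5.png');b=cloud(d);i=d['image']
  m=(b[...,2]>.2)&(b[...,2]<.232)&(abs(b[...,0]-.54)<.04)&(abs(b[...,1]+.334)<.04)&(i.max(-1)<90)
  print(n,m.sum())
  if m.sum()>10:
    print(b[m].min(0),b[m].max(0))
    t=m&(b[...,2]>.218); print(cv2.minAreaRect((b[t][:,:2]*1000).astype(np.float32)))
```

```text
[-0.184  0.452  0.925  1.563 -0.369  1.313  0.877]
t 12.8 tcp [ 0.541 -0.333  0.338] ytool [ 0.996  0.089 -0.   ] w 0.08487759094756278
[ -1.8  -2.2 146.5] [-0.    -0.001  0.002]
wrist 993
[ 0.532 -0.361  0.204] [ 0.548 -0.311  0.229]
((540.2081298828125, -335.8603210449219), (11.941207885742188, 49.69927978515625), 5.325567245483398)
scene 201
[ 0.532 -0.36   0.201] [ 0.548 -0.308  0.228]
((540.2948608398438, -333.6748352050781), (12.406001091003418, 50.08905792236328), 5.284688472747803)
top 4
```

View pics/wrist5.png

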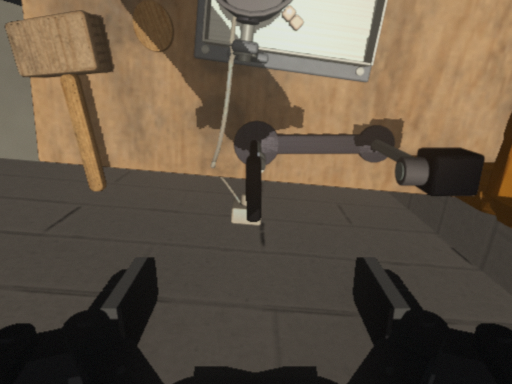

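The wrist view shows the bar at (254,185) and the camera box at (440,170). The bar centre is at (0.540,-0.335) with yaw 0.0925, so the mirror needs to turn about 0.83 rad.

Request:
step_arm([
  [-2,-1,50,0,0,0,85],
  [-2,-1,100,0,0,0,85],
  [-2,-1,142,0,0,0,85],
  [-2,-1,142,0,0,0,85],
  [-2,-1,142,0,0,0,85],
  [-2,-1,142,0,0,0,5],
  [-2,-1,142,0,0,0,5],
  [-2,-1,142,0,0,0,5],
], grip_force=40)

```text
clock: 13.75
tcp_pos: [0.5409, -0.337, 0.1978]
orientation: [2.12, 2.315, 0.002]
contact_force: [-0.7, 0.5, -0.9]
grip_width: 0.0437
gripper_force: 0.0
```

Request:
step_arm([
  [0,0,0,0,0,0,5],
  [0,0,0,0,0,0,5],
  [0,0,0,0,0,0,5],
  [0,0,0,0,0,0,5],
  [0,0,0,0,0,0,5],
  [0,0,0,0,0,0,5],
])

```text
clock: 14.35
tcp_pos: [0.5399, -0.3367, 0.1965]
orientation: [-2.122, -2.317, -0.0]
contact_force: [-2.5, 1.9, 5.7]
grip_width: 0.0116
gripper_force: 41.6
```

Request:
step_arm([
  [-0.3,0,0,0,0,-0.1,5],
  [-0.6,0,0,0,0,-0.2,5],
  [-0.9,0.1,0,0,0,-0.3,5],
  [-1.2,0.2,0,0,0,-0.4,5],
  [-1.4,0.4,0,0,0,-0.5,5],
  [-1.7,0.5,0,0,0,-0.6,5],
  [-1.9,0.7,0,0,0,-0.7,5],
  [-2.2,0.9,0,0,0,-0.8,5],
])

```text
clock: 15.15
tcp_pos: [0.5409, -0.3388, 0.1965]
orientation: [-1.047, -2.962, -0.001]
contact_force: [-2.9, 1.3, 5.1]
grip_width: 0.0113
gripper_force: 41.7
```

Request:
step_arm([
  [0,0,0,0,0,-0.03,5],
  [0,0,0,0,0,-0.03,5],
  [0,0,0,0,0,-0.03,5],
  [0,0,0,0,0,-0.03,5],
  [0,0,0,0,0,-0.03,5],
  [0,0,0,0,0,-0.03,5],
  [0,0,0,0,0,-0.03,5],
  [0,0,0,0,0,-0.03,5],
])

```text
clock: 15.95
tcp_pos: [0.5409, -0.3388, 0.1964]
orientation: [-1.01, -2.975, -0.0]
contact_force: [-2.1, 1.7, 6.1]
grip_width: 0.0116
gripper_force: 41.8
```

Run:
```python
from h import *
plan([]);o=r.get_obs();print(o['contact_force'],o['moment'],o['gripper_force'],o['joints'])
y=R.from_rotvec(o['orientation']).as_matrix()[:,1];print('yaw',np.arctan2(y[1],y[0]))
d=grab('scene');c=cloud(d);i=d['image']
# stud & mirror face
m=(abs(c[...,0]-.52)<.04)&(abs(c[...,1]+.208)<.012)&(abs(c[...,2]-.158)<.014)
print('shell side',m.sum(),c[m].min(0) if m.sum() else '')
m=(abs(c[...,0]-.543)<.03)&(abs(c[...,1]+.335)<.03)&(c[...,2]>.135)&(c[...,2]<.182)
q=c[m];print(len(q))
if len(q)>30: print('mirror pts rect',cv2.minAreaRect((q[:,:2]*1000).astype(np.float32)))
im=np.hstack([cv2.resize(grab('top')['image'][60:260,150:343],(400,414)),cv2.resize(i[90:250,180:335],(400,414))])
cv2.imwrite('pics/c6.png',im[...,::-1])
```

```text
t 15.95 tcp [ 0.541 -0.339  0.196] ytool [0.609 0.793 0.   ] w 0.01157369583699099
[-2.081  1.669  6.092] [ 0.422  0.562 -0.11 ] 41.76970839500427 [ 0.017  0.512  0.624  1.715 -0.342  1.026  1.677]
yaw 0.9162586312673824
shell side 163 [ 0.504 -0.202  0.144]
415
mirror pts rect ((542.8736572265625, -335.0380554199219), (11.208984375, 54.187660217285156), 52.37820053100586)
```

View pics/c6.png

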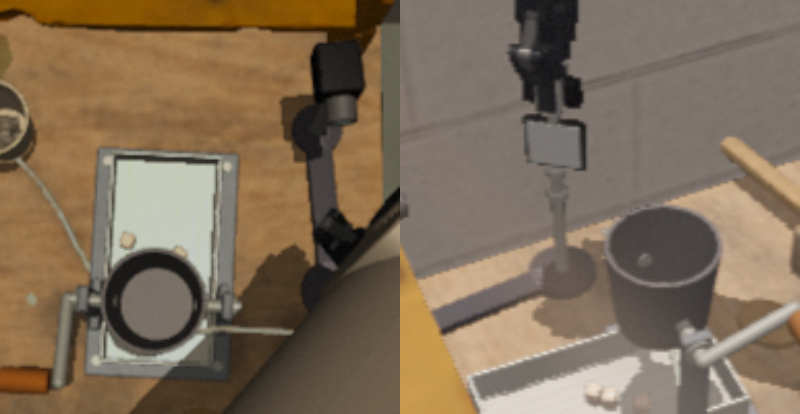

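The mirror is held facing 52.4° (52.8° wanted, inside the tolerance), the shell is upright, and the chips are in the tray. In the right crop the mirror is at (555,143) facing the shell side.

```bash
python3 -c "
from bench import r
print(r.hand_in())"
```

```text
the job is handed in; nothing more can be done
None
```

I handed the job in at about 16 s on the robot's clock; no verdict came back. The four chips are in the tray, the shell is upright, and the gripper is holding the mirror within about 0.5° of the angle I calculated to show the stud.

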